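# Fit the vial block from its slide-lid case into the dry-block heater

### The arm

A 6-joint arm with a two-finger parallel gripper is mounted at the origin on the work surface. World frame = base frame: x ahead of the robot, y to its left, z up, the work surface at z = 0. Lengths are in m, angles in degrees, forces in N, time in s.
With the tool pointing down it reaches from about 0.375 to 0.9 m from the base axis. Payload 3.1 kg.
Tool frame: the origin (TCP) lies at the very end of the fingers, on their centre line; the grasp point (between the pads) lies 19 mm behind it (bot.hold_point_z is the z of the grasp point in the tool frame, in m); z points along the fingers, y is the direction in which the jaws open and shut (so a half turn about z gives the same grasp; the last joint's range is limited). The gripper opens to 87 mm and grips with 3 to 60 N. Pads are 19 mm wide; open, the fingers measure 117 mm over their backs; the gripper's body (75 mm by 190 mm) begins 51 mm behind the grasp point.
Start: joints at [64.085, 30.224, 82.088, -0, 67.689, -10.227], TCP at [0.169, 0.602, 0.223] pointing down, gripper open.
Joint ranges: [-176.69, 176.69], [-43.24, 126.21], [12.49, 139.97], [-82, 262], [0, 151.66], [-163.58, 163.58]. Speed limits (degrees/s): [159.86, 159.86, 180, 180, 180, 180].

### API

Orientations are given as a 3x3 rotation matrix whose columns are the frame's x, y, z axes.
In Python, from rig import bot gives the robot as it stands.
- The arm moves only by the tool servo_tool, never from a script. Its argument "increments" is a list of rows, each a list of 3 entries, a list of its own where there are three numbers: the closure, from 0 (fully open) to 1 (shut), then the shift along the tool's x, y, z in mm, then the turn about the tool's z in degrees. In form: [[claw, [x, y, z], turn], ...]. A call has 1 to 5 rows; each row shifts and turns the commanded pose from where the row before left it, along the tool's axes as they then stand; what a row does not reach is not made up. A row lasts 1/8 s, in which the tool goes at most 62.5 mm and 10.7 degrees, less where a joint would pass 70% of its speed; a pose out of reach is approached as far as the arm can. A call with a gripper value outside its range is refused whole. The fingers move at their own pace and stop on an object; the grip force is fixed at half the most. Time passes only in rows, so rows that do not move let the fingers close. It gives the time, the measured TCP pose, the force and the opening at its end, in the units of the state.
- bot.read_state(): the state, without advancing time (a new reading comes with each control period).
- bot.capture(name): name is "side" or "top"; returns (picture, depth): 420x560x3 uint8, blue, green, red; 420x560 float32, m along the optical axis (not along the pixel's ray), 0 where there is no reading.
- bot.camera_info(name): a dict with "K" (3x3 intrinsics, pixels), "R" (3x3) and "t" (3): a world point X has camera coordinates R X + t. Camera axes: x right, y down, z forward; pixel columns grow to the right and rows downward; lengths in m; the calibration is good to about 2 mm. A picture is of the moment at which its call begins. camera_info takes no time and is no camera call.
- bot.hand_in(): hands the job in, once; it reports no verdict.
Trained networks look in the newest picture that a camera, given by its name, has taken for a name from the list of things; names that differ only in an ending like _2 or _b are one class to them, and where a whole thing is asked for, a point or a joint stands for the part that bears it (a point fixed in the world has none). Each returns a list of dicts, best first, with "p" (0 to 1); they miss things now and then, are a little off and sometimes report something else, mostly with a low value. They report only what shows in the picture. A call takes as long as a camera call. They do not tell look-alikes from the thing itself.
- bot.find_in(camera, thing): "bbox" ([left, top, right, bottom] in pixels, round what is visible of it).
- bot.trace(camera, thing): "region" (420x560 bool, what is visible of it) and "bbox" ([left, top, right, bottom] in pixels, round what is visible of it).
The state is a dict: "time_s": time; "joint_positions": joint angles; "qvel": joint speeds; "tau": joint torques, N m; "position": TCP position; "tcp_rot": TCP orientation; "force": force on the tool from outside, world axes, zero at the start; "moment": the same for the moment, N m; "opening": opening from 0.0 (shut) to 1.0 (fully open).
Only numpy, scipy, OpenCV 4.12 (cv2) and the standard library are available. Lean on these libraries where they do the work, as an engineer would, in place of code of your own. Each camera call takes 0.05 s, during which the arm holds its last target.

### The job

Slide the lid of the wooden case out along its grooves until it comes free and lay it flat on the bench. Lift out the aluminium vial block, stand it on the cork mat and let go, so that you can take it again by its two short ends: the dry-block heater leaves finger room only there. Lower it gently between the heater's guards until it sits flat, square and fully home in its seat, let go, and leave the bottles and the jar where they stand.

Things in the scene. Friction and masses are not known exactly. Their poses are not given: they have to be found in the camera images.
- case: wooden storage case with a sliding lid, 130 (own x) x 134 (own y) x 70 mm high, firm on the bench. Origin on the bench under its centre. The lid lies in grooves in the two x sides, 57 to 65 mm above the bench (2 mm play above the lid, 1.5 mm each side). It slides out only towards own +y, over the 57 mm high +y end wall; a stop closes the -y end.
- cradle (a point): centre of the case's inner floor, 8 mm above the bench, turned as the case; inner width 108 mm in x. The block stands here between two fixed wooden cradle blocks (tops 44 mm above the bench) that cover its short ends, with 10 mm high cleats at its corners. 29 mm of free finger room lies beside each of its long sides (own +-x), 46 mm long between the cleats.
- lid: plywood lid, 114 (own x) x 126 (own y) x 6 mm, 0.09 kg, loose in the grooves. Origin at the centre of its underside. It slides out towards own +y with light friction (under 3 N). Closed, its origin lies at (0, 3.5, 57) mm of the case; it may start up to 13 mm open. It is clear of the case once its origin is over 130 mm from the case's origin along the case's y.
- lid_bar (a point): middle of the top of the dark wooden pull bar fixed on the lid, near its +y end: bar 70 mm long (along lid x), 14 mm thick (along lid y), standing 21 mm above the lid's top face. This point is at (0, +46, +27) mm from the lid's origin; turned as the lid.
- block: aluminium vial block, twelve bores in its top, 50 (own x) x 66 (own y) x 45 mm high, 0.25 to 0.4 kg; either way round is right. The lowest 3 mm of its foot are 2 mm narrower on each side. Origin at the centre of its underside. It starts upright in the case, own y along the case's y. Its long sides (50 mm apart) face own +-x, its short ends (66 mm apart) own +-y.
- mat: square cork mat on the bench, fixed, 130 x 130 x 4 mm thick. Origin on the bench under its centre, so its top is 4 mm above the origin.
- heater: white dry-block heater, switched off and cold, firm on the bench, 220 (own x, from -125 to +95) x 170 (own y) mm, flat housing top 47 mm above the bench, sloping control panel towards own -x. Origin on the bench under the centre of the seat.
- seat (a point): centre of the seat's floor, 40 mm above the bench, turned as the heater: a pocket 54 (own x) x 70 (own y) mm, 7 mm deep (2 mm play each side of the block, whose long axis goes along own y). Grey heat guards, inner faces at own x = +-27 mm, 8 mm thick, 96 mm long, rise to 90 mm above the bench: no finger room beside the long sides. Beside the short ends (own +-y) 50 mm of flat housing.
- bottle_a: bystander: amber bottle with white cap, 52 mm diameter, 98 mm high; origin at the centre of its base
- bottle_b: bystander: smaller amber bottle with white cap, 44 mm diameter, 80 mm high; origin at the centre of its base
- jar: bystander: white jar with black lid, 54 mm diameter, 62 mm high; origin at the centre of its base
Not all that is in view belongs to the job. Of the things shaped like the lid, the plywood one is meant. There is more than one size of the mat; the job needs the larger.

How it is judged:
By the outcome, as a careful person would: the job done as asked, in the order asked, and still so for the second after the job is handed in, with the robot touching nothing.
It also fails if it takes over 67 s, if anything falls off the work surface, if the arm or the gripper's body presses on something with over 40 N, if the wrist force passes 120 N, or if a joint passes its speed limit or range.

## Working session

There is one attempt and no reset: what is moved stays moved. The work goes in short steps, Python scripts to look and compute and a tool call to move; the robot and the scene stay as the last step left them, time stands still between calls to the robot, and variables do not carry over. Pictures are saved under pics/ and viewed, and the job is handed in when it is done.

Besides the shell and the picture viewer there is one more tool, called after "Call:" in YAML: its name, and indented under it one key for each argument. servo_tool: Moves the arm, as the interface text tells. Its arguments: {"type":"object","properties":{"increments":{"type":"array","items":{"type":"array"}}},"required":["increments"]}

```bash
ls; mkdir -p pics; python3 - <<'E'
from rig import bot
import cv2, numpy as np
s=bot.read_state()
for k,v in s.items(): print(k,np.round(v,4).tolist())
for n in ("side","top"):
    im,d=bot.capture(n); cv2.imwrite(f"pics/{n}0.png",im); np.save(f"pics/{n}0.npy",d)
    c=bot.camera_info(n); print(n,np.round(c["K"],2).tolist(),np.round(c["R"],4).tolist(),np.round(c["t"],4).tolist())
print(bot.hold_point_z, bot.read_state()["time_s"])
E
```

```text
pics
time_s 0.0
joint_positions [64.0861, 30.2795, 82.158, -0.0019, 67.6886, -10.2276]
qvel [0.0609, -0.0478, 0.0357, -0.059, 0.0493, -0.0138]
tau [0.0007, -44.0039, -17.6596, 0.0633, 0.0582, -0.0002]
position [0.1686, 0.601, 0.2216]
tcp_rot [[-0.9628, 0.2704, -0.0009], [0.2704, 0.9628, -0.002], [0.0004, -0.0022, -1.0]]
force [-1.0139, 0.8493, -0.6843]
moment [0.023, 0.0076, 0.0141]
opening 1.0004
side [[546.96, 0.0, 272.58], [0.0, 546.96, 219.89], [0.0, 0.0, 1.0]] [[-0.9875, -0.1571, 0.0135], [-0.1323, 0.779, -0.6129], [0.0858, -0.607, -0.7901]] [0.5588, 0.1173, 1.2729]
top [[444.11, 0.0, 280.72], [0.0, 444.11, 218.58], [0.0, 0.0, 1.0]] [[0.0074, -0.9998, -0.0208], [-0.9971, -0.0058, -0.0754], [0.0752, 0.0213, -0.9969]] [-0.0003, 0.5687, 1.2367]
-0.0187 0.1
```

View pics/side0.png

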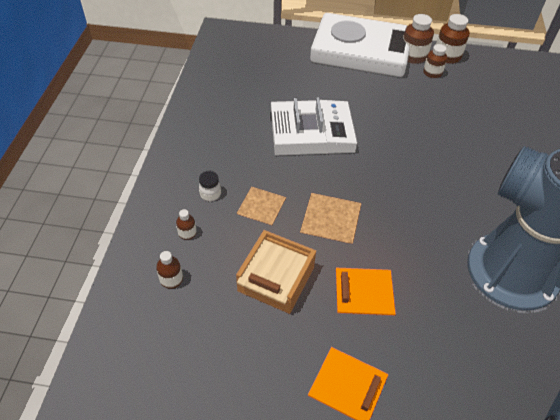

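View pics/top0.png

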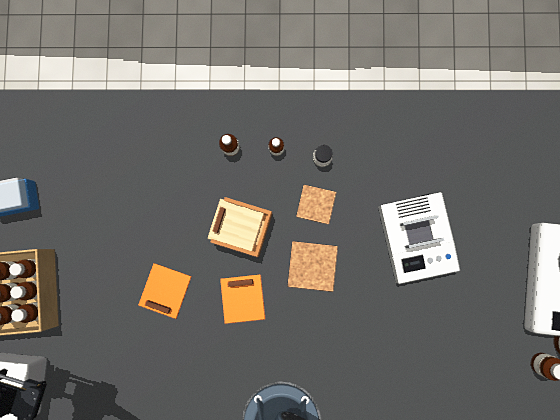

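```bash
cat > h.py <<'E'
from rig import bot
import cv2, numpy as np
def cloud(n,d):
    c=bot.camera_info(n);K=np.array(c["K"]);R=np.array(c["R"]);t=np.array(c["t"])
    v,u=np.mgrid[0:d.shape[0],0:d.shape[1]]
    P=np.stack([(u-K[0,2])/K[0,0]*d,(v-K[1,2])/K[1,1]*d,d],-1)
    W=(P-t)@R
    W[d<=0]=np.nan
    return W
def ray(n,u,v,z):
    c=bot.camera_info(n);K=np.array(c["K"]);R=np.array(c["R"]);t=np.array(c["t"])
    r=R.T@np.linalg.solve(K,[u,v,1.]); o=-R.T@t
    return o+r*(z-o[2])/r[2]
def proj(n,X):
    c=bot.camera_info(n);p=np.array(c["K"])@(np.array(c["R"])@np.array(X)+np.array(c["t"]));return p[:2]/p[2]
def rect(P):
    r=cv2.minAreaRect((P[:,:2]*1000).astype(np.float32)); return [np.round(x,1).tolist() if not isinstance(x,float) else round(x,1) for x in r]
E
python3 - <<'E'
from h import *
for n in ("side","top"):
    im=cv2.imread(f"pics/{n}0.png");d=np.load(f"pics/{n}0.npy");W=cloud(n,d)
    vis=im.copy()
    for th in ("case","lid","lid_bar","mat","heater","bottle_a","bottle_b","jar","block"):
        for r in bot.trace(n,th)[:4]:
            if r["p"]<.2: continue
            m=r["region"]; P=W[m]; P=P[~np.isnan(P[:,0])]
            print(n,th,round(r["p"],2),np.round(r["bbox"]).tolist(),m.sum(),"z",np.round(np.percentile(P[:,2],[5,50,95])*1000,1).tolist(),"rect",rect(P))
    big=cv2.resize(im[180:330,200:350] if n=="side" else im[170:300,180:350],None,fx=4,fy=4,interpolation=cv2.INTER_CUBIC)
    cv2.imwrite(f"pics/{n}0crop.png",big)
E
```

```text
side lid 0.98 [308.0, 350.0, 387.0, 418.0] 3510 z [3.0, 6.5, 26.3] rect [[359.7, 335.7], [117.4, 126.2], 71.8]
side lid 0.62 [338.0, 270.0, 398.0, 311.0] 2549 z [3.0, 6.7, 26.2] rect [[338.7, 110.2], [128.5, 123.8], 6.8]
side lid 0.57 [238.0, 244.0, 308.0, 305.0] 2478 z [60.0, 63.6, 83.4] rect [[544.2, 128.8], [129.3, 113.2], 73.3]
side lid_bar 0.97 [307.0, 347.0, 387.0, 420.0] 3540 z [2.7, 6.5, 26.3] rect [[358.7, 333.6], [122.6, 128.4], 70.9]
side lid_bar 0.63 [239.0, 238.0, 306.0, 303.0] 2489 z [60.0, 63.6, 83.3] rect [[543.5, 122.9], [140.9, 112.0], 73.3]
side lid_bar 0.56 [335.0, 266.0, 398.0, 314.0] 2580 z [2.9, 6.7, 26.1] rect [[339.3, 113.3], [130.5, 117.9], 6.9]
side lid_bar 0.45 [176.0, 208.0, 197.0, 242.0] 506 z [0.8, 46.6, 79.7] rect [[780.1, 4.0], [49.7, 84.0], 28.1]
side mat 0.88 [237.0, 189.0, 286.0, 224.0] 1077 z [-0.7, 3.1, 7.0] rect [[610.5, -93.5], [97.6, 96.9], 75.6]
side mat 0.56 [304.0, 192.0, 359.0, 247.0] 2228 z [0.3, 4.2, 7.8] rect [[432.8, -86.5], [137.4, 133.6], 83.8]
side heater 0.87 [271.0, 93.0, 357.0, 156.0] 4306 z [13.4, 45.5, 73.7] rect [[524.5, -409.
[... 1675 characters left out ...]
6.0], [130.3, 132.0], 84.0]
top heater 0.71 [381.0, 192.0, 459.0, 286.0] 5284 z [37.2, 47.1, 55.9] rect [[518.8, -387.9], [235.2, 189.5], 12.8]
top heater 0.7 [286.0, 241.0, 337.0, 289.0] 1995 z [0.6, 4.7, 9.0] rect [[436.4, -86.5], [129.8, 128.3], 84.0]
top bottle_a 0.67 [269.0, 142.0, 284.0, 155.0] 210 z [23.3, 55.6, 82.5] rect [[772.4, 17.6], [39.3, 40.4], 89.6]
top bottle_b 0.67 [269.0, 142.0, 284.0, 155.0] 210 z [23.3, 55.6, 82.5] rect [[772.4, 17.6], [39.3, 40.4], 89.6]
top jar 0.55 [313.0, 144.0, 329.0, 167.0] 331 z [21.0, 61.7, 66.7] rect [[745.6, -112.0], [50.0, 49.5], 26.9]
top jar 0.25 [209.0, 197.0, 271.0, 258.0] 652 z [9.9, 69.0, 73.9] rect [[546.1, 110.8], [132.8, 135.5], 73.2]
```

```bash
python3 - <<'E'
from h import *
print(bot.read_state()["time_s"])
E
```

```text
1.0
```

View pics/side0crop.png

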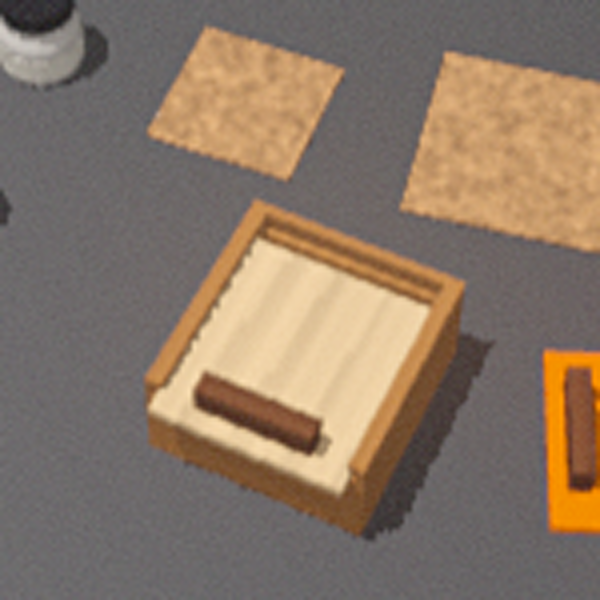

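View pics/top0crop.png

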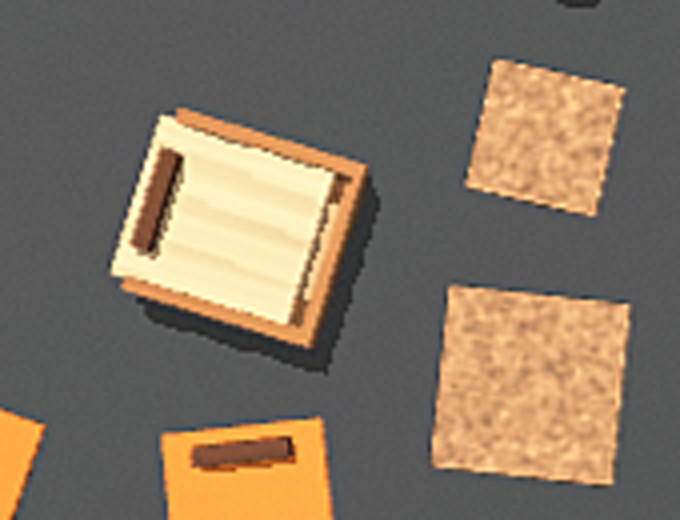

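```bash
python3 - <<'E'
from h import *
for n in ("side","top"):
    im=cv2.imread(f"pics/{n}0.png");d=np.load(f"pics/{n}0.npy");W=cloud(n,d)
    # calibrate table
    v,u=np.mgrid[0:420,0:560]
    box=(np.abs(W[...,0]-.54)<.13)&(np.abs(W[...,1]-.13)<.13)
    hsv=cv2.cvtColor(im,cv2.COLOR_BGR2HSV)
    print(n)
    for nm,lo,hi in (("bar",.079,.1),("lid",.059,.0665),("rim",.0675,.0755)):
        m=box&(W[...,2]>lo)&(W[...,2]<hi)
        P=W[m]; print(nm,len(P),np.round(np.median(P,0)*1000,1),rect(P))
    hb=(np.abs(W[...,0]-.53)<.2)&(np.abs(W[...,1]+.4)<.2)
    for nm,lo,hi in (("guard",.084,.097),("top",.043,.051),("floor",.034,.043)):
        m=hb&(W[...,2]>lo)&(W[...,2]<hi)
        P=W[m]; print(nm,len(P),np.round(np.median(P,0)*1000,1),rect(P))
    big=cv2.resize(im[90:160,260:365] if n=="side" else im[185:290,375:470],None,fx=6,fy=6,interpolation=cv2.INTER_CUBIC)
    cv2.imwrite(f"pics/{n}0heat.png",big)
E
```

```text
side
bar 219 [558.4 174.4  83.7] [[558.0, 173.7], [16.5, 70.6], 74.3]
lid 2198 [541.4 123.1  63.1] [[541.5, 120.1], [147.3, 130.3], 73.0]
rim 697 [533.2 109.6  70.4] [[541.4, 119.3], [146.1, 131.6], 73.8]
guard 156 [ 548.1 -372.7   89.8] [[530.4, -375.5], [70.8, 103.3], 12.8]
top 2325 [ 526.9 -361.8   47. ] [[516.3, -377.5], [219.8, 178.7], 12.2]
floor 814 [ 472.6 -371.6   40.6] [[515.7, -379.4], [221.6, 184.9], 13.0]
top
bar 142 [562.  171.1  83.9] [[544.3, 113.1], [135.8, 69.3], 73.6]
lid 1511 [544.6 120.1  63.3] [[545.7, 117.9], [146.2, 129.0], 73.2]
rim 513 [536.3 104.   70.3] [[544.6, 116.7], [143.3, 129.9], 73.2]
guard 220 [ 514.2 -375.8   91. ] [[532.1, -375.7], [70.1, 97.3], 12.6]
top 3464 [ 521.2 -376.9   47.4] [[517.8, -379.2], [220.2, 172.0], 12.4]
floor 858 [ 464.7 -382.    41. ] [[518.9, -378.6], [224.1, 172.0], 13.0]
```

```bash
cat >> h.py <<'E'
def go(x,y,z,yaw):  # mm, world angle of tool y (deg)
    s=bot.read_state();R=np.array(s["tcp_rot"]);p=np.array(s["position"])*1000
    a=np.degrees(np.arctan2(R[1,1],R[0,1])); turn=-(((yaw-a)+180)%360-180)
    d=R.T@(np.array([x,y,z])-p)
    print("t",round(s["time_s"],2),"pos",np.round(p,1),"yaw",round(a,2),"tilt",np.round(R[:,2],3),"open",round(s["opening"],3),"F",np.round(s["force"],1))
    print("turn",round(turn,2),"d(tool now)",np.round(d,1),"norm",round(np.linalg.norm(d),1))
    t=np.radians(turn);Rz=np.array([[np.cos(t),-np.sin(t),0],[np.sin(t),np.cos(t),0],[0,0,1]])
    print("d if turned first",np.round(Rz.T@d,1))
E
python3 - <<'E'
from h import *
go(560,172.5,100,73.3)
E
```

```text
t 1.0 pos [169.  601.7 222.6] yaw 74.31 tilt [ 0.  0. -1.] open 0.996 F [ 0.2 -0.1 -0. ]
turn 1.01 d(tool now) [-492.5 -307.5  122.6] norm 593.4
d if turned first [-497.9 -298.7  122.6]
```

View pics/side0heat.png

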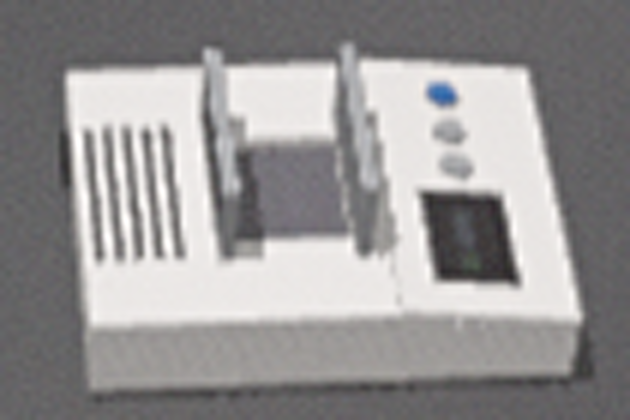

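View pics/top0heat.png

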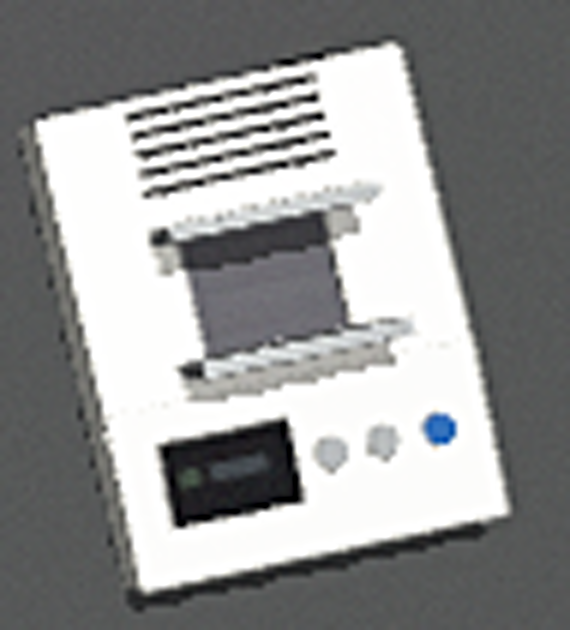

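Lid candidates: the plywood one on the case (side 275,272 / top 238,226) and two orange ones lying on the bench (side 366,290 and 348,385 / top 243,298 and 164,291). I choose the plywood one, whose bar is at side (265,283) / top (219,220), and the crop confirms it. Of the mats I take the larger (top 313,266), not the smaller (316,204). The heater pictures show an empty seat between its guards (top 420,236), with the panel towards the robot.

Call:
servo_tool:
  increments:
    - [0,[-50,-30,0],1]
    - [0,[-50,-30,0],0]
    - [0,[-50,-30,10],0]
    - [0,[-50,-30,12],0]
    - [0,[-50,-30,15],0]

```text
time_s: 1.62
position: [0.3676, 0.3859, 0.1858]
tcp_rot: [[-0.958, 0.287, 0.002], [0.287, 0.958, 0.001], [-0.001, 0.002, -1.0]]
force: [-0.8, 0.7, -0.7]
opening: 0.998
```

Call:
servo_tool:
  increments:
    - [0,[-50,-30,15],0]
    - [0,[-50,-30,15],0]
    - [0,[-50,-30,15],0]
    - [0,[-50,-30,15],0]
    - [0,[-48,-29,25],0]

```text
time_s: 2.25
position: [0.5633, 0.1715, 0.1008]
tcp_rot: [[-0.958, 0.288, 0.003], [0.288, 0.958, 0.0], [-0.003, 0.001, -1.0]]
force: [0.7, 0.5, -0.3]
opening: 1.0
```

Call:
servo_tool:
  increments:
    - [0,[0,0,0],0]
    - [0,[0,0,0],0]

```text
time_s: 2.5
position: [0.5603, 0.173, 0.1004]
tcp_rot: [[-0.958, 0.288, -0.001], [0.288, 0.958, 0.0], [0.001, -0.0, -1.0]]
force: [1.0, 1.1, -0.3]
opening: 0.999
```

```bash
python3 - <<'E'
from h import *
go(560,172.5,66,73.3)
im,d=bot.capture("side");cv2.imwrite("pics/side1.png",cv2.resize(im[180:330,180:350],None,fx=4,fy=4))
print(proj("side",bot.read_state()["position"]))
E
```

```text
t 2.5 pos [560.3 173.  100.4] yaw 73.27 tilt [-0.001  0.    -1.   ] open 0.999 F [ 1.   1.1 -0.3]
turn -0.03 d(tool now) [ 0.1 -0.6 34.4] norm 34.4
d if turned first [ 0.1 -0.6 34.4]
[262.89014045 276.11114333]
```

View pics/side1.png

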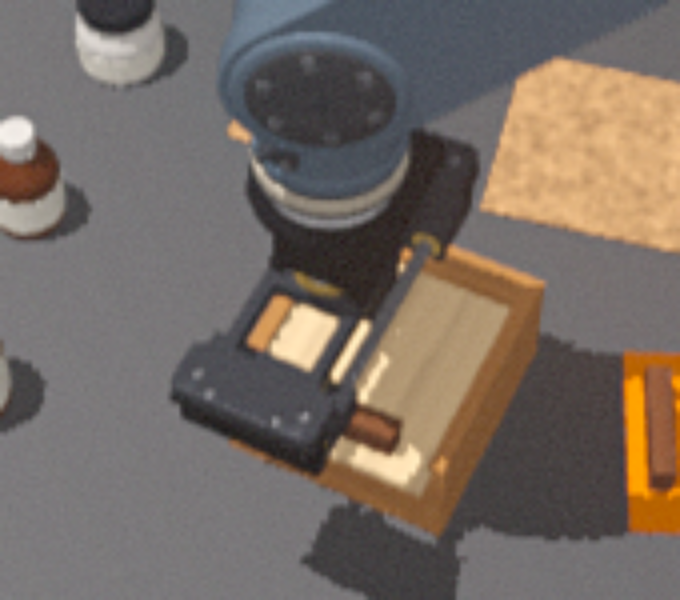

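The open gripper straddles the dark bar (right bar end at crop (372,428), so about side (273,287)). I go down and close.

Call:
servo_tool:
  increments:
    - [0,[0,0,18],0]
    - [0,[0,0,15],0]
    - [0.5,[0,0,0],0]
    - [1,[0,0,0],0]
    - [1,[0,0,0],0]

```text
time_s: 3.18
position: [0.5612, 0.1731, 0.0679]
tcp_rot: [[-0.958, 0.287, 0.001], [0.287, 0.958, 0.0], [-0.001, 0.0, -1.0]]
force: [-0.5, 0.8, 0.2]
opening: 0.743
```

Call:
servo_tool:
  increments:
    - [1,[0,0,0],0]
    - [1,[0,0,0],0]
    - [1,[0,0,0],0]

```text
time_s: 3.55
position: [0.561, 0.1729, 0.0677]
tcp_rot: [[-0.958, 0.287, 0.0], [0.287, 0.958, 0.0], [-0.0, 0.0, -1.0]]
force: [0.1, 0.3, -0.1]
opening: 0.406
```

Call:
servo_tool:
  increments:
    - [1,[0,0,0],0]
    - [1,[0,0,0],0]
    - [1,[0,0,0],0]
    - [1,[0,0,0],0]

```text
time_s: 4.05
position: [0.5609, 0.1729, 0.0676]
tcp_rot: [[-0.958, 0.287, -0.0], [0.287, 0.958, -0.0], [-0.0, -0.0, -1.0]]
force: [0.4, 0.3, -0.3]
opening: 0.16
```

Call:
servo_tool:
  increments:
    - [1,[0,6,-0.5],0]
    - [1,[0,10,0],0]
    - [1,[0,12,0],0]
    - [1,[0,12,0],0]
    - [1,[0,12,0],0]

```text
time_s: 4.68
position: [0.576, 0.2239, 0.068]
tcp_rot: [[-0.958, 0.287, 0.0], [0.287, 0.958, 0.0], [-0.0, 0.0, -1.0]]
force: [0.3, -0.3, -0.9]
opening: 0.157
```

Call:
servo_tool:
  increments:
    - [1,[0,14,0],0]
    - [1,[0,14,0],0]
    - [1,[0,14,0],0]
    - [1,[0,14,0],0]
    - [1,[0,14,0],0]

```text
time_s: 5.3
position: [0.5961, 0.2907, 0.068]
tcp_rot: [[-0.958, 0.287, -0.0], [0.287, 0.958, -0.0], [0.0, -0.0, -1.0]]
force: [0.5, 0.3, -0.5]
opening: 0.159
```

Call:
servo_tool:
  increments:
    - [1,[0,15,0],0]
    - [1,[0,15,0],0]
    - [1,[0,15,0],0]
    - [1,[0,0,0],0]
    - [1,[0,0,0],0]

```text
time_s: 5.92
position: [0.6085, 0.3327, 0.0679]
tcp_rot: [[-0.958, 0.287, -0.001], [0.287, 0.958, -0.001], [0.001, -0.001, -1.0]]
force: [0.0, -0.3, -1.4]
opening: 0.158
```

```bash
python3 - <<'E'
from h import *
s=bot.read_state();print(s["position"],s["force"],s["opening"])
im,d=bot.capture("side");cv2.imwrite("pics/side2.png",cv2.resize(im[180:380,130:350],None,fx=3,fy=3))
im,d=bot.capture("top");cv2.imwrite("pics/top2.png",cv2.resize(im[130:330,100:350],None,fx=3,fy=3))
E
```

```text
[0.60848081 0.33268525 0.06785747] [ 0.00834759 -0.27687617 -1.44780378] 0.1579567122180808
```

View pics/side2.png

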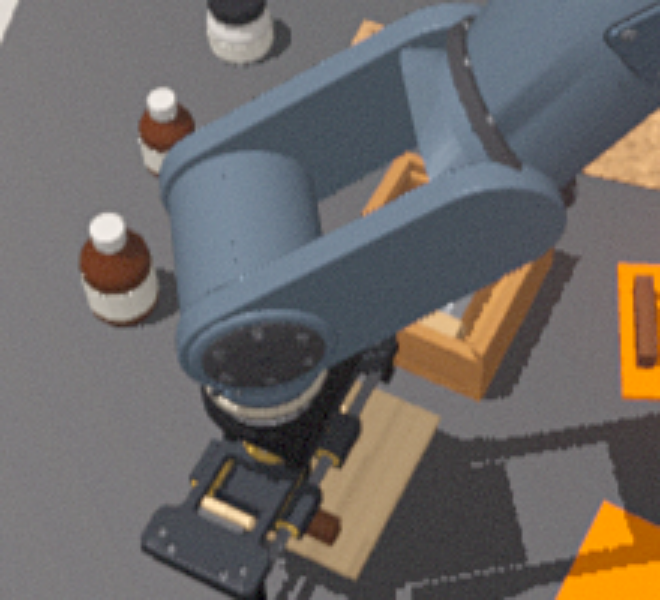

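View pics/top2.png

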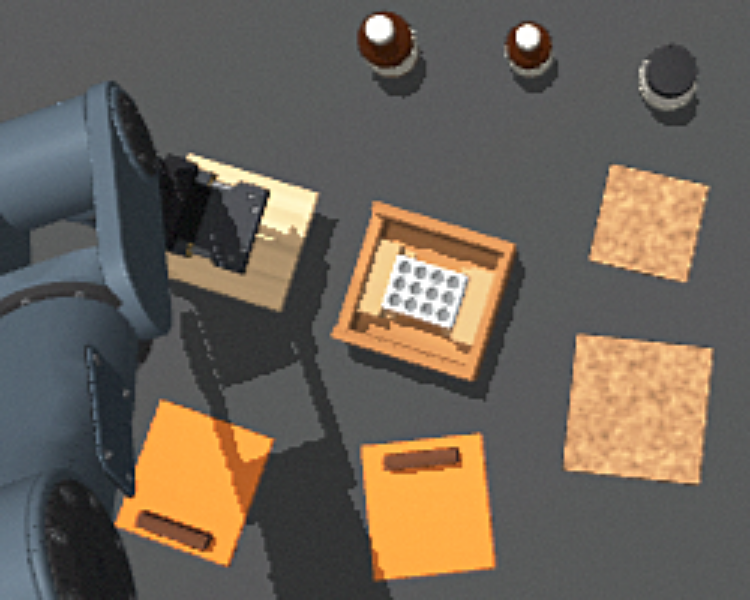

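The lid is free (top: clear gap to the case at crop x 320–345) and the block is visible in the case. Now I lower the lid.

Call:
servo_tool:
  increments:
    - [1,[0,5,10],0]
    - [1,[0,5,14],0]
    - [1,[0,0,14],0]
    - [1,[0,0,10],0]
    - [1,[0,0,4],0]

```text
time_s: 6.65
position: [0.6109, 0.3422, 0.0145]
tcp_rot: [[-0.958, 0.287, -0.002], [0.287, 0.958, -0.001], [0.002, -0.001, -1.0]]
force: [0.2, -0.2, -0.4]
opening: 0.161
```

Call:
servo_tool:
  increments:
    - [1,[0,0,2],0]
    - [1,[0,0,1],0]
    - [1,[0,0,1],0]
    - [1,[0,0,0.5],0]

```text
time_s: 7.15
position: [0.6119, 0.3426, 0.0119]
tcp_rot: [[-0.958, 0.287, 0.001], [0.287, 0.958, 0.0], [-0.0, 0.0, -1.0]]
force: [-0.5, 0.4, -0.5]
opening: 0.156
```

Call:
servo_tool:
  increments:
    - [1,[0,0,0.5],0]
    - [1,[0,0,0.5],0]
    - [1,[0,0,0],0]

```text
time_s: 7.52
position: [0.6118, 0.3425, 0.0106]
tcp_rot: [[-0.958, 0.287, 0.0], [0.287, 0.958, 0.0], [-0.0, 0.0, -1.0]]
force: [-0.7, 0.6, -1.3]
opening: 0.16
```

Call:
servo_tool:
  increments:
    - [1,[0,0,0.5],0]
    - [1,[0,0,0.5],0]
    - [1,[0,0,0],0]

```text
time_s: 7.9
position: [0.6117, 0.3426, 0.0106]
tcp_rot: [[-0.958, 0.287, 0.0], [0.287, 0.958, 0.0], [-0.0, 0.0, -1.0]]
force: [-1.7, -1.6, 5.5]
opening: 0.162
```

The lid rests on the bench (5 N contact). I release it, measuring the block at the same time.

Call:
servo_tool:
  increments:
    - [0.3,[0,0,0],0]
    - [0.3,[0,0,0],0]
    - [0.3,[0,0,-1],0]
    - [0.3,[0,0,-6],0]
    - [0.3,[0,0,-15],0]

```text
time_s: 8.52
position: [0.6111, 0.3423, 0.0314]
tcp_rot: [[-0.958, 0.287, -0.002], [0.287, 0.958, -0.001], [0.001, -0.001, -1.0]]
force: [-0.8, 0.1, 0.1]
opening: 0.634
```

Call:
servo_tool:
  increments:
    - [0.26,[0,-20,-40],0]
    - [0.26,[0,-40,-40],10]
    - [0.26,[0,0,0],10]

```text
time_s: 8.9
position: [0.5966, 0.2836, 0.1168]
tcp_rot: [[-0.797, 0.604, 0.007], [0.604, 0.797, 0.001], [-0.005, 0.006, -1.0]]
force: [-0.5, -0.1, -1.0]
opening: 0.736
```

```bash
python3 - <<'E'
from h import *
s=bot.read_state();print(s["position"],s["force"],s["opening"],s["time_s"])
for n in ("side","top"):
    im,d=bot.capture(n);cv2.imwrite(f"pics/{n}3.png",im);np.save(f"pics/{n}3.npy",d)
    W=cloud(n,d)
    box=(np.abs(W[...,0]-.54)<.11)&(np.abs(W[...,1]-.115)<.11)
    P=W[box&(W[...,2]>.066)&(W[...,2]<.0745)];print(n,"rim",len(P),rect(P))
    for r in bot.trace(n,"block")[:3]:
        m=r["region"];P=W[m];P=P[~np.isnan(P[:,0])];T=P[(P[:,2]>.049)&(P[:,2]<.058)]
        print("block",round(r["p"],2),np.round(r["bbox"]),m.sum(),np.percentile(P[:,2],[5,50,95]).round(4),rect(T) if len(T)>5 else '')
    for r in bot.trace(n,"lid")[:3]:
        m=r["region"];P=W[m];P=P[~np.isnan(P[:,0])]
        print("lid",round(r["p"],2),np.round(r["bbox"]),m.sum(),np.percentile(P[:,2],[5,50,95]).round(4),rect(P))
    big=cv2.resize(im[180:380,130:350] if n=="side" else im[130:330,100:350],None,fx=3,fy=3); cv2.imwrite(f"pics/{n}3c.png",big)
E
```

```text
[0.59657087 0.28360025 0.11682612] [-0.46191538 -0.05104372 -0.98789929] 0.7355382638961391 8.9
side rim 340 [[484.0, 122.3], [58.3, 145.8], 6.2]
block 0.71 [273. 251. 291. 284.] 251 [0.0252 0.0487 0.0552] [[524.1, 104.8], [35.0, 70.3], 28.1]
lid 0.74 [339. 268. 395. 315.] 2524 [0.0029 0.0068 0.0259] [[339.3, 111.7], [126.6, 121.3], 6.5]
lid 0.71 [197. 319. 276. 388.] 3006 [0.0028 0.0064 0.0266] [[597.4, 299.5], [127.6, 117.6], 73.3]
lid 0.64 [308. 348. 386. 418.] 3497 [0.003  0.0065 0.0263] [[359.4, 335.9], [116.4, 125.9], 71.6]
top rim 425 [[543.3, 112.4], [134.1, 130.1], 73.4]
block 0.97 [228. 219. 257. 240.] 432 [0.017  0.0499 0.0564] [[543.6, 112.7], [65.5, 48.7], 73.7]
lid 0.92 [170. 187. 204. 233.] 315 [0.0027 0.0065 0.0108] [[611.7, 259.2], [151.4, 76.8], 25.7]
lid 0.62 [223. 274. 260. 322.] 1762 [0.0023 0.0065 0.0257] [[342.5, 112.4], [126.4, 114.1], 7.0]
lid 0.58 [159. 266. 194. 317.] 1147 [0.0014 0.0063 0.0195] [[346.2, 272.6], [183.0, 133.8], 76.8]
```

View pics/side3c.png

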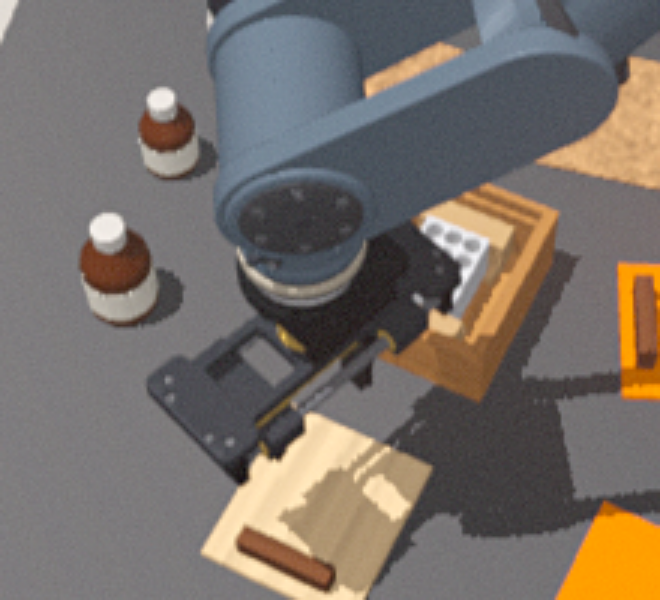

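View pics/top3c.png

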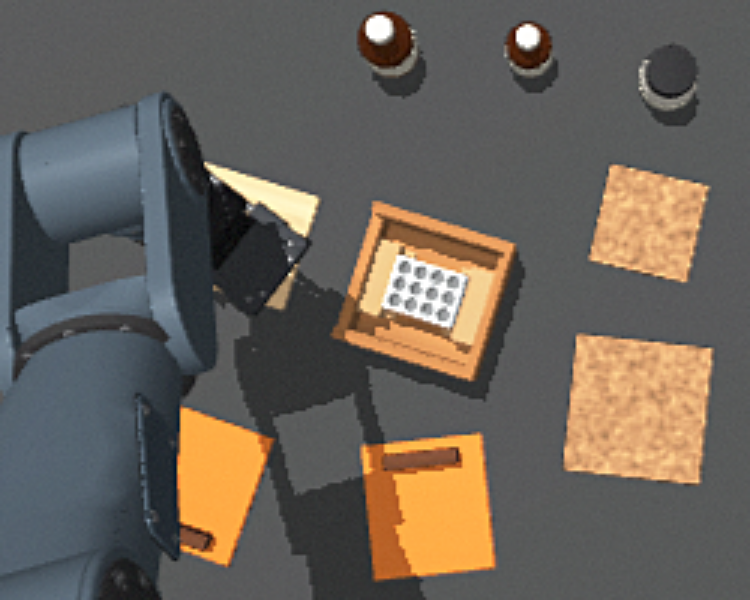

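```bash
python3 - <<'E'
from h import *
go(542,114,100,-16.6)
E
```

```text
t 9.2 pos [594.2 285.4 111.3] yaw 53.46 tilt [-0.001 -0.    -1.   ] open 0.736 F [-0.2 -0.3 -0.7]
turn 70.06 d(tool now) [ -60.1 -168.8   11.3] norm 179.5
d if turned first [-179.1   -1.1   11.3]
```

Call:
servo_tool:
  increments:
    - [0.26,[0,0,-10],10]
    - [0.26,[0,0,0],10]
    - [0.26,[0,0,0],10]
    - [0.26,[0,0,0],10]
    - [0.26,[0,0,0],10]

```text
time_s: 9.82
position: [0.5941, 0.2855, 0.1206]
tcp_rot: [[-0.054, 0.999, -0.001], [0.999, 0.054, -0.0], [-0.0, -0.001, -1.0]]
force: [-0.3, -0.2, -0.2]
opening: 0.738
```

Call:
servo_tool:
  increments:
    - [0.26,[0,0,0],10]
    - [0.26,[0,0,0],10]
    - [0.26,[-60,0,0],0]
    - [0.26,[-60,0,0],0]
    - [0.26,[-58,-1,0],0]

```text
time_s: 10.45
position: [0.5418, 0.1138, 0.121]
tcp_rot: [[0.284, 0.959, -0.001], [0.959, -0.284, -0.0], [-0.0, -0.0, -1.0]]
force: [0.9, -1.0, 0.5]
opening: 0.737
```

Call:
servo_tool:
  increments:
    - [0.26,[0,0,0],0]
    - [0.26,[0,0,0],0]

```text
time_s: 10.7
position: [0.543, 0.1152, 0.1214]
tcp_rot: [[0.287, 0.958, 0.0], [0.958, -0.287, 0.0], [0.001, 0.0, -1.0]]
force: [0.0, 0.1, 1.3]
opening: 0.74
```

```bash
python3 - <<'E'
from h import *
go(542,114,75,-16.6)
for n in ("side","top"):
    im,d=bot.capture(n);cv2.imwrite(f"pics/{n}4c.png",cv2.resize(im[200:320,200:340] if n=="side" else im[170:280,180:320],None,fx=5,fy=5))
E
```

```text
t 10.7 pos [543.  115.2 121.4] yaw -16.67 tilt [ 0.  0. -1.] open 0.74 F [0.  0.1 1.3]
turn -0.07 d(tool now) [-1.4 -0.6 46.4] norm 46.4
d if turned first [-1.4 -0.6 46.4]
```

View pics/side4c.png

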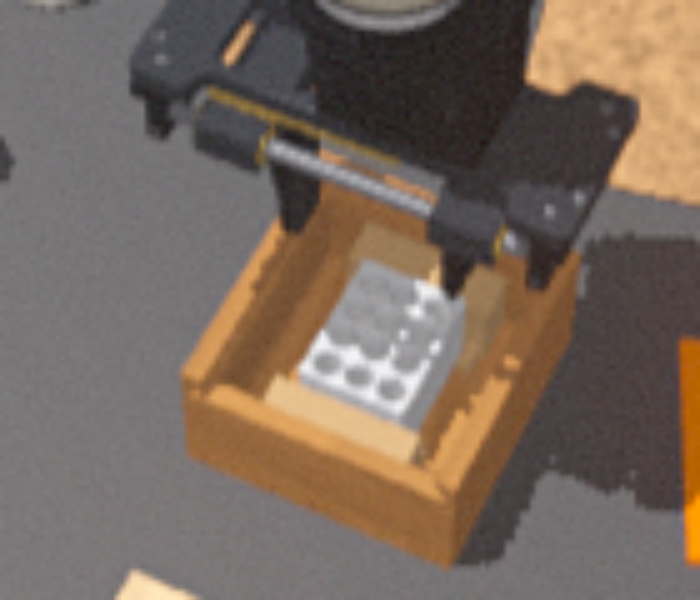

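View pics/top4c.png

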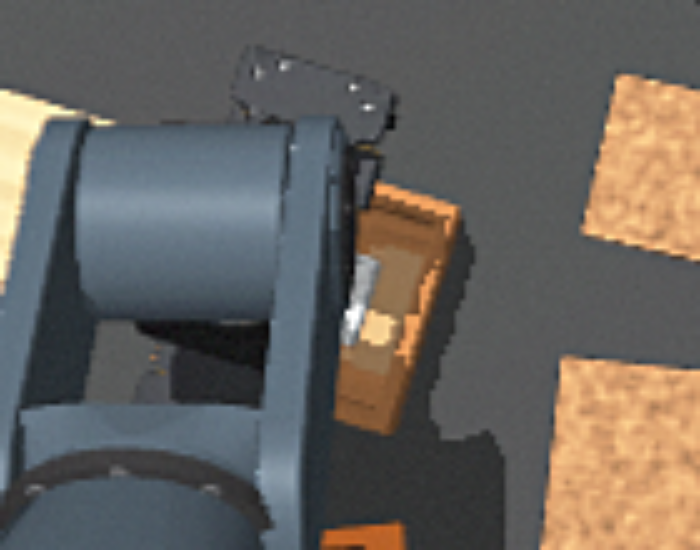

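Call:
servo_tool:
  increments:
    - [0.26,[-1,0,20],0]
    - [0.26,[0,0,20],0]
    - [0.26,[0,0,15],0]
    - [0.26,[0,0,8],0]
    - [0.26,[0,0,5],0]

```text
time_s: 11.42
position: [0.5423, 0.1143, 0.0532]
tcp_rot: [[0.286, 0.958, 0.0], [0.958, -0.286, -0.0], [-0.0, 0.0, -1.0]]
force: [-0.7, -0.5, -1.1]
opening: 0.743
```

Call:
servo_tool:
  increments:
    - [0.26,[0,0,8],0]
    - [0.26,[0,0,8],0]
    - [0.26,[0,0,8],0]
    - [0.26,[0,0,3],0]
    - [0.26,[0,0,0],0]

```text
time_s: 12.05
position: [0.5419, 0.1138, 0.0263]
tcp_rot: [[0.287, 0.958, -0.001], [0.958, -0.287, -0.0], [-0.0, -0.001, -1.0]]
force: [-0.0, -1.3, 0.8]
opening: 0.738
```

```bash
python3 - <<'E'
from h import *
go(542,114,25,-16.6)
n="side"
im,d=bot.capture(n);cv2.imwrite(f"pics/{n}5c.png",cv2.resize(im[200:320,200:340],None,fx=5,fy=5))
E
```

```text
t 12.05 pos [541.9 113.8  26.3] yaw -16.69 tilt [-0.001 -0.    -1.   ] open 0.738 F [-0.  -1.3  0.8]
turn -0.09 d(tool now) [0.2 0.  1.3] norm 1.3
d if turned first [0.2 0.  1.3]
```

View pics/side5c.png

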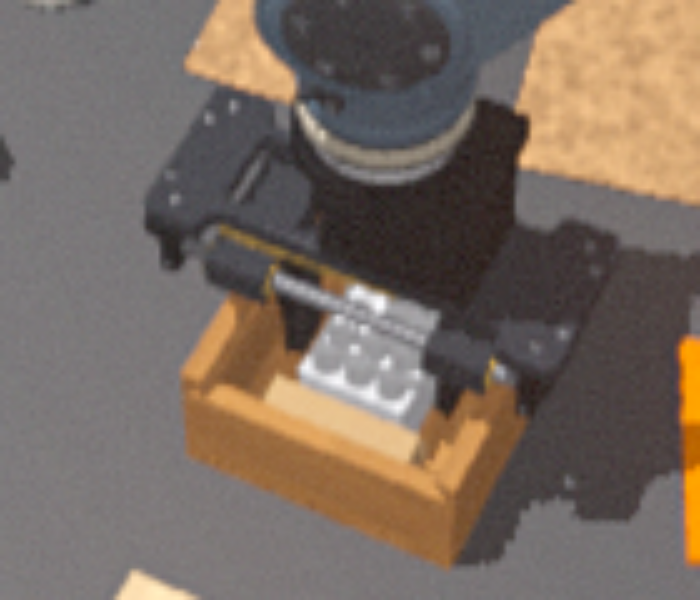

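The fingers stand on both sides of the block's long sides, inside the case (crop (300,320) and (455,390)). I close.

Call:
servo_tool:
  increments:
    - [1,[0,0,1],0]
    - [1,[0,0,0],0]
    - [1,[0,0,0],0]
    - [1,[0,0,0],0]
    - [1,[0,0,0],0]

```text
time_s: 12.72
position: [0.5413, 0.114, 0.0256]
tcp_rot: [[0.287, 0.958, -0.002], [0.958, -0.287, 0.0], [-0.0, -0.002, -1.0]]
force: [-1.9, 0.7, 3.7]
opening: 0.572
```

Call:
servo_tool:
  increments:
    - [1,[0,0,-3],0]
    - [1,[0,0,-12],0]
    - [1,[0,0,-25],0]
    - [1,[0,0,-30],0]
    - [1,[0,0,-30],0]

```text
time_s: 13.35
position: [0.5429, 0.1137, 0.1271]
tcp_rot: [[0.287, 0.958, 0.002], [0.958, -0.287, -0.0], [0.0, 0.002, -1.0]]
force: [0.3, 0.1, -3.3]
opening: 0.571
```

```bash
python3 - <<'E'
from h import *
go(433.5,-86,70,12.7)
E
```

```text
t 13.35 pos [542.9 113.7 127.1] yaw -16.69 tilt [ 0.002 -0.    -1.   ] open 0.571 F [ 0.3  0.1 -3.3]
turn -29.39 d(tool now) [-222.7  -47.5   56.9] norm 234.8
d if turned first [-170.8 -150.7   56.9]
```

Call:
servo_tool:
  increments:
    - [1,[-45,-10,0],0]
    - [1,[-45,-10,0],0]
    - [1,[-45,-10,0],0]
    - [1,[-45,-10,0],0]
    - [1,[-42,-8,0],0]

```text
time_s: 13.98
position: [0.4325, -0.0868, 0.1264]
tcp_rot: [[0.287, 0.958, 0.003], [0.958, -0.287, -0.002], [-0.001, 0.003, -1.0]]
force: [0.3, 0.2, -2.4]
opening: 0.573
```

Call:
servo_tool:
  increments:
    - [1,[0,0,10],-10]
    - [1,[0,0,20],-10]
    - [1,[0,0,20],-9.4]
    - [1,[0,0,0],0]
    - [1,[0,0,0],0]

```text
time_s: 14.6
position: [0.4332, -0.0854, 0.0763]
tcp_rot: [[-0.218, 0.976, 0.002], [0.976, 0.218, -0.001], [-0.001, 0.002, -1.0]]
force: [-0.2, -0.3, -2.5]
opening: 0.575
```

```bash
python3 - <<'E'
from h import *
go(433.5,-86,23,12.7)
for n in ("side","top"):
    im,d=bot.capture(n);cv2.imwrite(f"pics/{n}6c.png",cv2.resize(im[130:280,250:400] if n=="side" else im[190:320,250:400],None,fx=4,fy=4))
    W=cloud(n,d)
    for r in bot.trace(n,"block")[:2]:
        P=W[r["region"]];P=P[~np.isnan(P[:,0])];print(n,r["p"],np.round(r["bbox"]),np.percentile(P[:,2],[2,5,50,95]).round(4))
E
```

```text
t 14.6 pos [433.2 -85.4  76.3] yaw 12.58 tilt [ 0.002 -0.001 -1.   ] open 0.575 F [-0.2 -0.3 -2.5]
turn -0.12 d(tool now) [-0.6  0.1 53.3] norm 53.3
d if turned first [-0.6  0.1 53.3]
side 0.73 [321. 176. 342. 214.] [0.0639 0.0675 0.0965 0.1057]
side 0.66 [178. 208. 194. 240.] [0.0031 0.0077 0.0485 0.0803]
```

View pics/side6c.png

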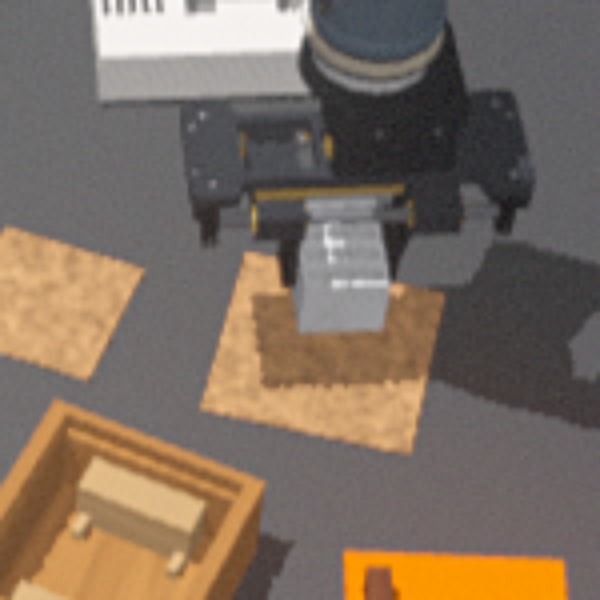

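View pics/top6c.png

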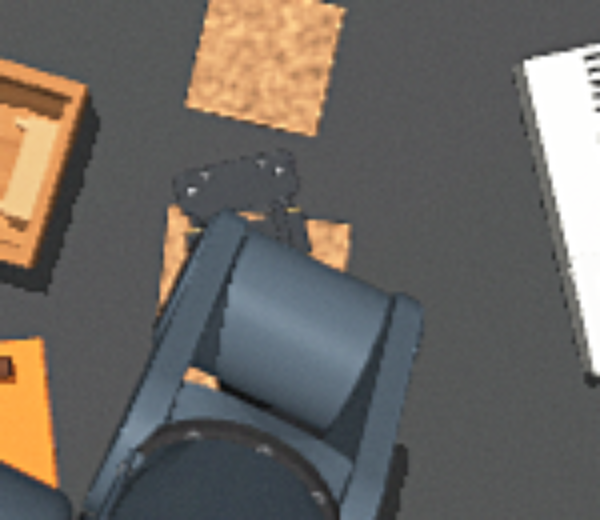

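The block hangs upright over the large mat (its foot at crop (343,330)). I lower it.

Call:
servo_tool:
  increments:
    - [1,[0,0,20],0]
    - [1,[0,0,18],0]
    - [1,[0,0,10],0]
    - [1,[0,0,3],0]
    - [1,[0,0,1],0]

```text
time_s: 15.42
position: [0.4326, -0.0851, 0.0237]
tcp_rot: [[-0.22, 0.976, 0.0], [0.976, 0.22, -0.0], [-0.0, 0.0, -1.0]]
force: [-0.5, 0.2, -2.0]
opening: 0.569
```

Call:
servo_tool:
  increments:
    - [1,[0,0,1],0]
    - [1,[0,0,0.5],0]
    - [1,[0,0,0.5],0]
    - [1,[0,0,0],0]

```text
time_s: 15.92
position: [0.4324, -0.085, 0.0216]
tcp_rot: [[-0.22, 0.976, 0.0], [0.976, 0.22, -0.0], [-0.0, 0.0, -1.0]]
force: [0.8, 0.4, -1.8]
opening: 0.574
```

Call:
servo_tool:
  increments:
    - [1,[0,0,0.5],0]
    - [1,[0,0,0.5],0]
    - [1,[0,0,0],0]

```text
time_s: 16.3
position: [0.4325, -0.085, 0.0216]
tcp_rot: [[-0.22, 0.975, 0.001], [0.975, 0.22, -0.0], [-0.001, 0.001, -1.0]]
force: [-0.6, -1.1, 9.8]
opening: 0.568
```

It stands on the mat. I open, rise and turn 90° for the short ends.

Call:
servo_tool:
  increments:
    - [0.2,[0,0,-0.5],0]
    - [0,[0,0,0],0]
    - [0,[0,0,0],0]
    - [0,[0,0,-15],0]
    - [0,[0,0,-25],0]

```text
time_s: 16.92
position: [0.4317, -0.0847, 0.0607]
tcp_rot: [[-0.22, 0.976, -0.002], [0.976, 0.22, 0.001], [0.002, -0.002, -1.0]]
force: [-0.1, -0.5, 1.1]
opening: 0.982
```

Call:
servo_tool:
  increments:
    - [0,[0,0,-30],0]
    - [0,[0,0,-20],10]
    - [0,[0,0,0],10]
    - [0,[0,0,0],10]
    - [0,[0,0,0],10]

```text
time_s: 17.55
position: [0.4322, -0.0849, 0.111]
tcp_rot: [[0.464, 0.886, -0.0], [0.886, -0.464, 0.0], [-0.0, -0.0, -1.0]]
force: [0.1, -1.7, 0.2]
opening: 1.002
```

Call:
servo_tool:
  increments:
    - [0,[0,0,0],10]
    - [0,[0,0,0],10]
    - [0,[0,0,0],10]
    - [0,[0,0,0],10]
    - [0,[0,0,0],10]

```text
time_s: 18.18
position: [0.4321, -0.0849, 0.1109]
tcp_rot: [[0.977, 0.214, -0.001], [0.214, -0.977, 0.0], [-0.0, -0.0, -1.0]]
force: [0.6, 0.0, 0.4]
opening: 1.002
```

Call:
servo_tool:
  increments:
    - [0,[0,0,0],0]
    - [0,[0,0,0],0]

```text
time_s: 18.42
position: [0.4322, -0.0849, 0.1109]
tcp_rot: [[0.975, 0.222, -0.0], [0.222, -0.975, 0.0], [-0.0, -0.0, -1.0]]
force: [0.7, 1.3, 0.4]
opening: 0.995
```

```bash
python3 - <<'E'
from h import *
go(432.5,-85,26,-77.3)
for n in ("side","top"):
    im,d=bot.capture(n);cv2.imwrite(f"pics/{n}7c.png",cv2.resize(im[130:280,250:400] if n=="side" else im[190:320,250:400],None,fx=4,fy=4))
    W=cloud(n,d)
    for r in bot.trace(n,"block")[:2]:
        P=W[r["region"]];P=P[~np.isnan(P[:,0])];T=P[np.abs(P[:,2]-.049)<.006];print(n,r["p"],np.round(r["bbox"]),np.percentile(P[:,2],[2,5,50,95]).round(4),rect(T) if len(T)>5 else '')
E
```

```text
t 18.43 pos [432.2 -84.9 110.9] yaw -77.15 tilt [-0.  0. -1.] open 0.995 F [0.7 1.3 0.4]
turn 0.15 d(tool now) [ 0.3  0.2 84.9] norm 84.9
d if turned first [ 0.3  0.2 84.9]
side 0.89 [318. 194. 341. 230.] [0.0076 0.0121 0.0421 0.0515] [[433.4, -83.7], [50.9, 70.6], 12.2]
```

View pics/side7c.png

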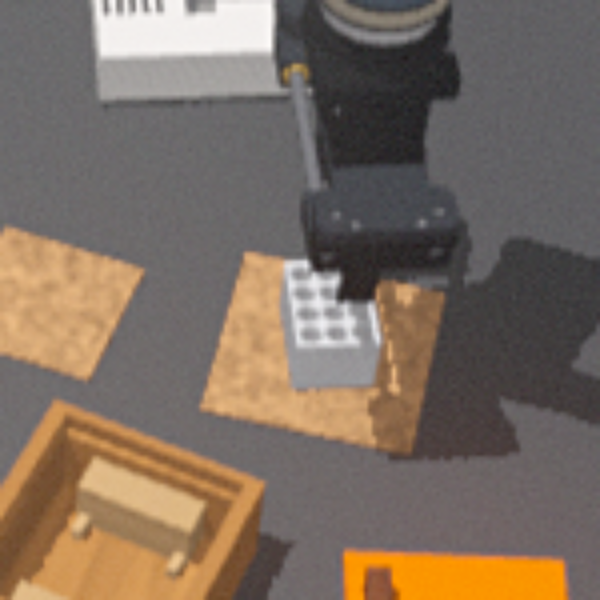

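View pics/top7c.png

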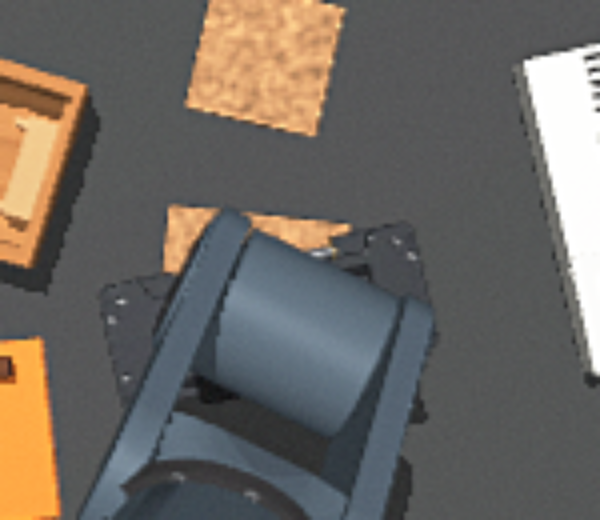

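Call:
servo_tool:
  increments:
    - [0,[0,0,25],0.2]
    - [0,[0,0,25],0]
    - [0,[0,0,20],0]
    - [0,[0,0,12],0]
    - [0,[0,0,3],0]

```text
time_s: 19.25
position: [0.4322, -0.0849, 0.0255]
tcp_rot: [[0.976, 0.217, -0.001], [0.217, -0.976, 0.0], [-0.001, -0.001, -1.0]]
force: [0.2, 0.4, -0.5]
opening: 0.999
```

Call:
servo_tool:
  increments:
    - [1,[0,0,0],0]
    - [1,[0,0,0],0]
    - [1,[0,0,0],0]
    - [1,[0,0,0],0]
    - [1,[0,0,0],0]

```text
time_s: 19.88
position: [0.4327, -0.0851, 0.0266]
tcp_rot: [[0.976, 0.217, 0.001], [0.217, -0.976, -0.001], [0.001, 0.001, -1.0]]
force: [0.1, 0.3, 5.2]
opening: 0.756
```

Gripped at 65.8 mm, so the short ends. I lift.

Call:
servo_tool:
  increments:
    - [1,[0,0,-3],0]
    - [1,[0,0,-15],0]
    - [1,[0,0,-30],0]
    - [1,[0,0,-30],0]
    - [1,[0,0,-30],0]

```text
time_s: 20.5
position: [0.4316, -0.0846, 0.1346]
tcp_rot: [[0.976, 0.217, -0.002], [0.217, -0.976, 0.001], [-0.001, -0.001, -1.0]]
force: [1.2, 0.1, -3.1]
opening: 0.758
```

```bash
python3 - <<'E'
from h import *
go(530,-375.7,135,-77.3)
E
```

```text
t 20.5 pos [431.6 -84.6 134.6] yaw -77.49 tilt [-0.002  0.001 -1.   ] open 0.758 F [ 1.2  0.1 -3.1]
turn -0.19 d(tool now) [ 33.  305.5  -0.8] norm 307.3
d if turned first [ 32.  305.6  -0.8]
```

Call:
servo_tool:
  increments:
    - [1,[5,40,0],-0.2]
    - [1,[6,55,0],0]
    - [1,[6,55,0],0]
    - [1,[6,55,0],0]
    - [1,[5,50,0],0]

```text
time_s: 21.12
position: [0.5154, -0.3289, 0.1332]
tcp_rot: [[0.976, 0.219, -0.001], [0.219, -0.976, 0.001], [-0.001, -0.002, -1.0]]
force: [0.7, -0.5, -2.9]
opening: 0.755
```

Call:
servo_tool:
  increments:
    - [1,[4,40,0],0]
    - [1,[0,10,0],0]
    - [1,[0,0,0],0]
    - [1,[0,0,0],0]

```text
time_s: 21.62
position: [0.5296, -0.3733, 0.1333]
tcp_rot: [[0.975, 0.221, -0.002], [0.221, -0.975, 0.003], [-0.002, -0.003, -1.0]]
force: [1.3, -0.7, -3.4]
opening: 0.754
```

```bash
python3 - <<'E'
from h import *
go(530,-375.7,125,-77.3)
im,d=bot.capture("side");cv2.imwrite("pics/side8.png",im);np.save("pics/side8.npy",d)
cv2.imwrite("pics/side8c.png",cv2.resize(im[40:165,250:370],None,fx=5,fy=5,interpolation=cv2.INTER_CUBIC))
im,d=bot.capture("top");cv2.imwrite("pics/top8.png",im);np.save("pics/top8.npy",d)
cv2.imwrite("pics/top8c.png",cv2.resize(im[180:300,370:480],None,fx=5,fy=5,interpolation=cv2.INTER_CUBIC))
E
```

```text
t 21.62 pos [ 529.6 -373.3  133.3] yaw -77.24 tilt [-0.002  0.003 -1.   ] open 0.754 F [ 1.3 -0.7 -3.4]
turn 0.06 d(tool now) [-0.1  2.5  8.3] norm 8.7
d if turned first [-0.1  2.5  8.3]
```

View pics/side8c.png

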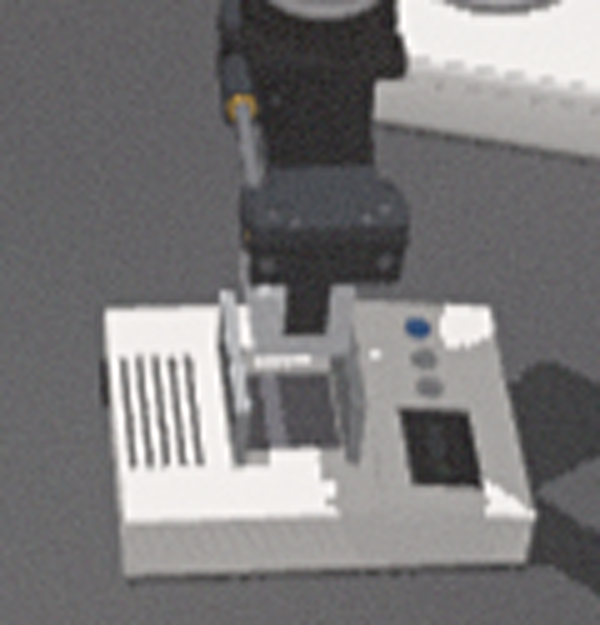

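View pics/top8c.png

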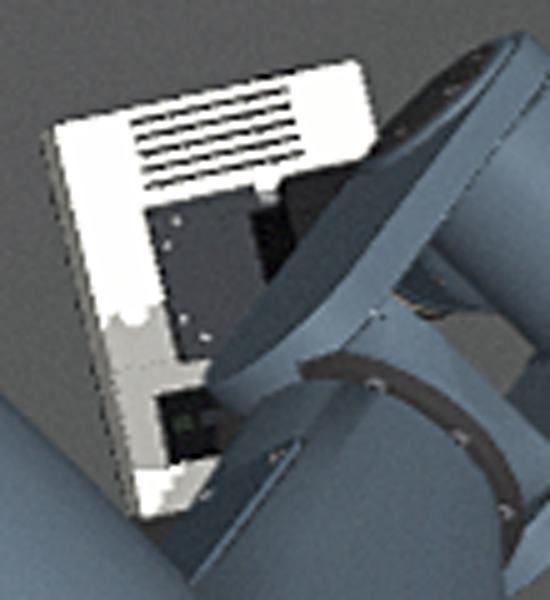

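```bash
cat >> h.py <<'E'
def hf(W,x=530,y=-375.7,yaw=12.7):
    a=np.radians(yaw);dx=W[...,0]*1000-x;dy=W[...,1]*1000-y
    return np.cos(a)*dx+np.sin(a)*dy,-np.sin(a)*dx+np.cos(a)*dy,W[...,2]*1000
E
python3 - <<'E'
from h import *
W0=cloud("side",np.load("pics/side0.npy"));W8=cloud("side",np.load("pics/side8.npy"))
for nm,W in (("empty",W0),("now",W8)):
    X,Y,Z=hf(W)
    if nm=="now":
        m=(Z>112)&(Z<152)&(np.abs(X)<60)&(Y>20)&(Y<60)
        print("face n",m.sum(),"y",np.percentile(Y[m],[10,50,90]).round(1))
        f=m&(np.abs(Y-np.median(Y[m]))<6)
        rows=np.where(f.any(1))[0]
        for r in rows:
            c=np.where(f[r])[0];print(r,c.min(),c.max(),"X",X[r,c].min().round(1),X[r,c].max().round(1),"Z",np.median(Z[r,c]).round(1),len(c))
    for lo,hi in ((60,93),):
        g=(Z>lo)&(Z<hi)&(np.abs(X)<45)&(np.abs(Y)<55)
        print(nm,"guards",g.sum())
        for s in (-1,1):
            k=g&(X*s>0); print(s,k.sum(),np.percentile(X[k],[1,5,25,50,75,95,99]).round(1),"Y",np.percentile(Y[k],[1,50,99]).round(1))
E
```

```text
empty guards 270
-1 140 [-34.4 -33.7 -30.8 -28.  -26.8 -26.1 -25.8] Y [-49.9  15.   51.1]
1 130 [27.7 28.1 30.6 33.1 35.2 36.  36.4] Y [-44.2  15.9  51.8]
face n 205 y [31.9 35.9 43.8]
98 317 317 X -15.8 -15.8 Z 151.7 1
99 301 320 X -23.3 25.6 Z 150.6 6
100 301 320 X -24.0 26.1 Z 147.7 11
101 301 320 X -24.1 25.2 Z 143.7 11
102 301 320 X -24.1 25.3 Z 141.4 11
103 301 319 X -21.7 25.0 Z 138.6 10
104 301 319 X -21.8 24.9 Z 135.5 11
105 301 319 X -22.3 25.2 Z 132.2 11
106 301 319 X -22.2 24.9 Z 129.7 10
107 301 319 X -23.5 24.2 Z 124.6 19
108 301 319 X -24.1 24.6 Z 121.9 19
109 301 319 X -23.7 24.6 Z 118.9 19
110 301 316 X -16.0 24.4 Z 115.2 14
now guards 206
-1 89 [-34.2 -33.6 -31.9 -28.7 -26.8 -26.2 -25.9] Y [-7.4 32.9 53.9]
1 117 [27.4 28.1 30.3 33.  35.2 36.  36.2] Y [-44.3  15.7  51.7]
```

The block hangs above the seat between the guards, centred within about 1 mm in x relative to them. In y it still needs about 2.4 mm. I correct that and go down slowly.

Call:
servo_tool:
  increments:
    - [1,[0,2.4,0],0]
    - [1,[0,0,6],0]
    - [1,[0,0,6],0]
    - [1,[0,0,3],0]
    - [1,[0,0,0],0]

```text
time_s: 22.35
position: [0.5308, -0.3776, 0.1185]
tcp_rot: [[0.976, 0.22, -0.001], [0.22, -0.976, 0.001], [-0.001, -0.001, -1.0]]
force: [1.3, -0.6, -3.1]
opening: 0.755
```

```bash
python3 - <<'E'
from h import *
go(530,-375.6,62.6,-77.3)
im,d=bot.capture("side");np.save("pics/side9.npy",d)
cv2.imwrite("pics/side9c.png",cv2.resize(im[60:165,260:360],None,fx=6,fy=5.5,interpolation=cv2.INTER_CUBIC))
W=cloud("side",d);X,Y,Z=hf(W)
m=(Z>97)&(Z<136)&(np.abs(X)<40)&(Y>22)&(Y<41)
for r in np.where(m.any(1))[0]:
    c=np.where(m[r])[0];print(r,c.min(),c.max(),X[r,c].min().round(1),X[r,c].max().round(1),"Z",np.median(Z[r,c]).round(1),"Y",np.median(Y[r,c]).round(1),len(c))
E
```

```text
t 22.35 pos [ 530.8 -377.6  118.5] yaw -77.29 tilt [-0.001  0.001 -1.   ] open 0.755 F [ 1.3 -0.6 -3.1]
turn 0.01 d(tool now) [-0.3 -2.1 55.9] norm 55.9
d if turned first [-0.3 -2.1 55.9]
102 300 319 -22.6 26.2 Z 134.3 Y 26.3 4
103 302 319 -22.9 21.5 Z 133.1 Y 29.1 8
104 300 319 -22.6 26.2 Z 131.8 Y 31.6 12
105 300 319 -23.0 25.9 Z 128.4 Y 31.6 15
106 300 319 -23.7 26.1 Z 126.2 Y 32.2 17
107 300 319 -23.6 26.5 Z 122.6 Y 31.4 20
108 300 318 -21.7 26.3 Z 119.7 Y 32.0 18
109 300 318 -21.9 25.9 Z 117.0 Y 33.0 18
110 300 318 -22.1 26.3 Z 111.3 Y 31.1 19
111 300 318 -22.7 25.8 Z 106.2 Y 29.3 19
112 300 318 -22.4 25.2 Z 104.1 Y 31.1 19
113 300 318 -23.0 25.3 Z 100.5 Y 30.4 17
114 302 302 20.0 20.0 Z 99.2 Y 32.0 1
```

View pics/side9c.png

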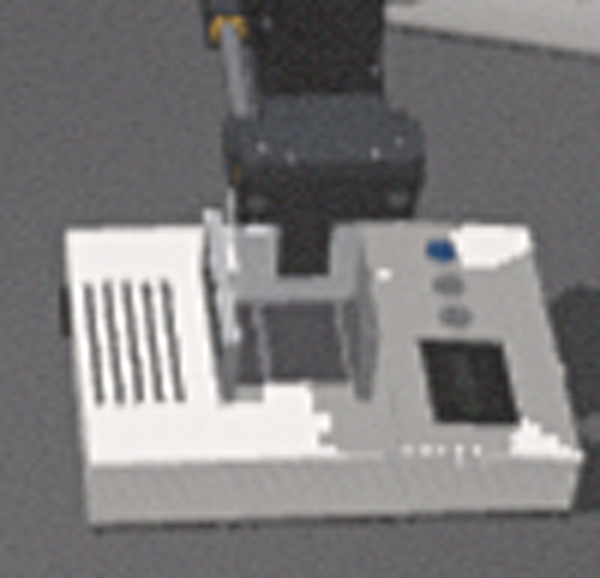

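Call:
servo_tool:
  increments:
    - [1,[-0.6,-2,0],0]
    - [1,[0,0,6],0]
    - [1,[0,0,8],0]
    - [1,[0,0,6],0]
    - [1,[0,0,0],0]

```text
time_s: 23.02
position: [0.5296, -0.3756, 0.098]
tcp_rot: [[0.975, 0.22, -0.001], [0.22, -0.975, 0.001], [-0.001, -0.002, -1.0]]
force: [0.1, -0.9, -3.6]
opening: 0.758
```

```bash
python3 - <<'E'
from h import *
go(529.5,-375.7,62.6,-77.3)
im,d=bot.capture("side");np.save("pics/side10.npy",d)
cv2.imwrite("pics/side10c.png",cv2.resize(im[60:165,260:360],None,fx=6,fy=5.5,interpolation=cv2.INTER_CUBIC))
W=cloud("side",d);X,Y,Z=hf(W)
m=(Z>75)&(Z<120)&(np.abs(X)<40)&(Y>24)&(Y<41)
for r in np.where(m.any(1))[0]:
    c=np.where(m[r])[0];print(r,c.min(),c.max(),X[r,c].min().round(1),X[r,c].max().round(1),"Z",np.median(Z[r,c]).round(1),"Y",np.median(Y[r,c]).round(1),len(c))
E
```

```text
t 23.02 pos [ 529.6 -375.6   98. ] yaw -77.29 tilt [-0.001  0.001 -1.   ] open 0.758 F [ 0.1 -0.9 -3.6]
turn 0.01 d(tool now) [-0.1  0.1 35.4] norm 35.4
d if turned first [-0.1  0.1 35.4]
107 316 319 -24.2 -16.5 Z 117.4 Y 27.3 2
108 301 319 -24.1 23.4 Z 118.4 Y 30.7 9
109 300 319 -24.3 25.3 Z 115.1 Y 31.3 11
110 300 319 -24.1 25.3 Z 112.5 Y 33.2 13
111 300 319 -25.0 24.9 Z 108.6 Y 32.8 13
112 300 319 -24.6 25.3 Z 106.3 Y 33.8 15
113 300 318 -21.9 25.4 Z 104.6 Y 35.1 11
114 300 321 -32.2 24.8 Z 98.8 Y 32.0 13
115 296 321 -31.8 35.2 Z 95.0 Y 31.3 18
116 296 322 -34.0 35.0 Z 92.6 Y 33.5 22
117 296 322 -33.0 35.3 Z 89.5 Y 33.7 26
118 296 321 -31.3 35.1 Z 84.9 Y 32.2 24
119 296 319 -26.6 35.1 Z 81.9 Y 33.4 21
120 296 319 -26.8 35.4 Z 78.8 Y 33.2 15
121 296 319 -26.6 35.3 Z 77.4 Y 35.7 2
122 296 296 35.7 35.7 Z 79.1 Y 40.0 1
```

View pics/side10c.png

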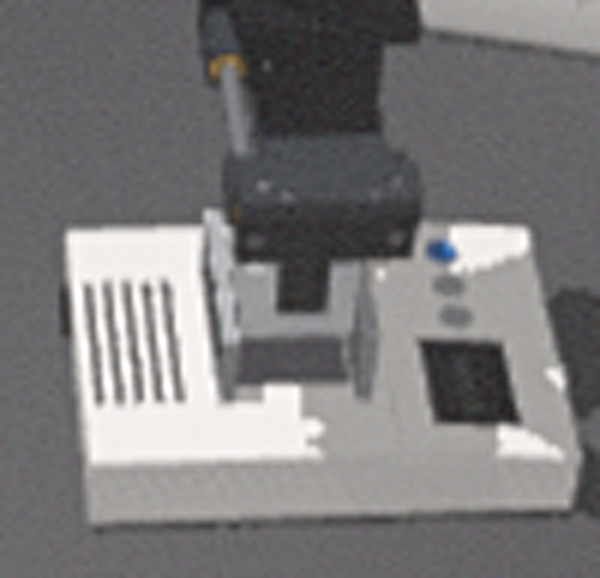

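The foot is between the guards (crop (290,335)) and the side force is small. I continue.

Call:
servo_tool:
  increments:
    - [1,[0.3,0,6],0]
    - [1,[0,0,7],0]
    - [1,[0,0,7],0]
    - [1,[0,0,5],0]
    - [1,[0,0,0],0]

```text
time_s: 23.7
position: [0.5301, -0.3757, 0.0734]
tcp_rot: [[0.975, 0.22, -0.001], [0.22, -0.975, 0.001], [-0.001, -0.001, -1.0]]
force: [0.5, -0.2, -2.8]
opening: 0.757
```

Call:
servo_tool:
  increments:
    - [1,[0,0,2],0]
    - [1,[0,0,2],0]
    - [1,[0,0,1.5],0]
    - [1,[0,0,0],0]

```text
time_s: 24.2
position: [0.5303, -0.3759, 0.0685]
tcp_rot: [[0.975, 0.22, -0.0], [0.22, -0.975, 0.0], [-0.0, -0.0, -1.0]]
force: [0.5, 0.0, -3.1]
opening: 0.762
```

Call:
servo_tool:
  increments:
    - [1,[0,0,1],0]
    - [1,[0,0,1],0]
    - [1,[0,0,1],0]
    - [1,[0,0,0],0]

```text
time_s: 24.7
position: [0.5304, -0.3759, 0.0654]
tcp_rot: [[0.975, 0.22, -0.0], [0.22, -0.975, 0.0], [-0.0, -0.0, -1.0]]
force: [-0.1, 0.1, -3.4]
opening: 0.759
```

Call:
servo_tool:
  increments:
    - [1,[0,0,1],0]
    - [1,[0,0,0.8],0]
    - [1,[0,0,0.5],0]
    - [1,[0,0,0],0]

```text
time_s: 25.2
position: [0.5303, -0.3759, 0.0632]
tcp_rot: [[0.975, 0.22, -0.0], [0.22, -0.975, 0.0], [-0.0, -0.0, -1.0]]
force: [0.3, 0.5, -2.8]
opening: 0.757
```

Call:
servo_tool:
  increments:
    - [1,[0,0,0.5],0]
    - [1,[0,0,0.5],0]
    - [1,[0,0,0],0]

```text
time_s: 25.58
position: [0.5304, -0.376, 0.0626]
tcp_rot: [[0.975, 0.22, 0.0], [0.22, -0.975, -0.0], [0.0, 0.0, -1.0]]
force: [-0.4, 1.1, 1.2]
opening: 0.753
```

Contact at TCP 62.6 mm, exactly where the seat floor was expected. I press very slightly, then check and release.

Call:
servo_tool:
  increments:
    - [1,[0,0,0.4],0]
    - [1,[0,0,0],0]

```text
time_s: 25.82
position: [0.5304, -0.376, 0.0626]
tcp_rot: [[0.975, 0.22, 0.0], [0.22, -0.975, -0.0], [0.0, 0.0, -1.0]]
force: [-2.0, 1.7, 6.0]
opening: 0.754
```

Call:
servo_tool:
  increments:
    - [0.15,[0,0,0],0]
    - [0,[0,0,0],0]
    - [0,[0,0,0],0]
    - [0,[0,0,0],0]
    - [0,[0,0,-5],0]

```text
time_s: 26.45
position: [0.5301, -0.3757, 0.0665]
tcp_rot: [[0.975, 0.22, -0.001], [0.22, -0.975, 0.001], [-0.001, -0.001, -1.0]]
force: [0.5, -0.6, -0.1]
opening: 0.997
```

```bash
python3 - <<'E'
from h import *
go(530,-375.7,62.6,-77.3)
im,d=bot.capture("side");np.save("pics/side11.npy",d)
cv2.imwrite("pics/side11c.png",cv2.resize(im[60:165,260:360],None,fx=6,fy=5.5,interpolation=cv2.INTER_CUBIC))
E
```

```text
t 26.45 pos [ 530.1 -375.7   66.5] yaw -77.29 tilt [-0.001  0.001 -1.   ] open 0.997 F [ 0.5 -0.6 -0.1]
turn 0.01 d(tool now) [-0.1 -0.   3.9] norm 3.9
d if turned first [-0.1 -0.   3.9]
```

View pics/side11c.png

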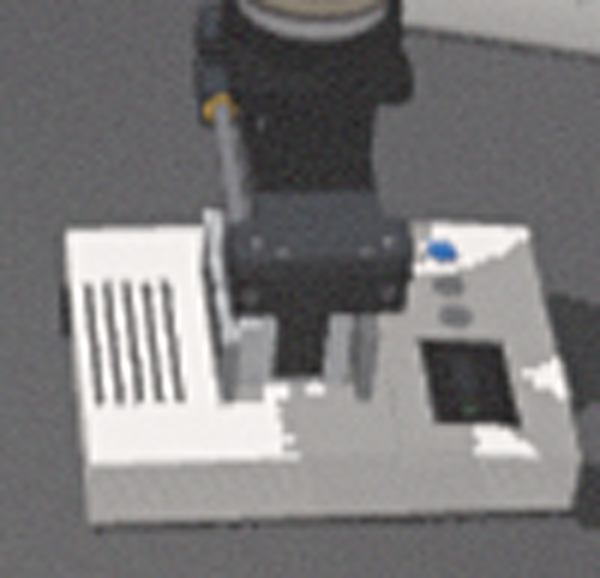

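The block is in the pocket and the fingers are open. I lift straight up and back away for the final check.

Call:
servo_tool:
  increments:
    - [0,[0,0,-15],0]
    - [0,[0,0,-25],0]
    - [0,[0,0,-30],0]
    - [0,[0,0,-50],0]
    - [0,[0,0,-50],0]

```text
time_s: 27.12
position: [0.5302, -0.3758, 0.2393]
tcp_rot: [[0.975, 0.22, 0.0], [0.22, -0.975, -0.0], [0.0, 0.001, -1.0]]
force: [0.6, -0.3, -0.2]
opening: 0.999
```

Call:
servo_tool:
  increments:
    - [0,[0,-60,-10],0]
    - [0,[0,-60,0],0]
    - [0,[0,-60,0],0]
    - [0,[0,-60,0],0]
    - [0,[0,0,0],0]

```text
time_s: 27.75
position: [0.4755, -0.1376, 0.2478]
tcp_rot: [[0.974, 0.225, -0.001], [0.225, -0.974, 0.001], [-0.001, -0.002, -1.0]]
force: [0.3, -0.4, -0.5]
opening: 1.001
```

```bash
python3 - <<'E'
from h import *
print(bot.read_state()["time_s"],bot.read_state()["position"])
for n in ("side","top"):
    im,d=bot.capture(n);W=cloud(n,d);X,Y,Z=hf(W);cv2.imwrite(f"pics/{n}12.png",im)
    cv2.imwrite(f"pics/{n}12c.png",cv2.resize(im[90:160,265:360] if n=="side" else im[190:290,375:465],None,fx=6,fy=6,interpolation=cv2.INTER_CUBIC))
    m=(np.abs(X-1)<23)&(np.abs(Y-1)<31)&(Z>78)&(Z<100)
    A=np.c_[X[m],Y[m],np.ones(m.sum())];c=np.linalg.lstsq(A,Z[m],rcond=None)[0]
    print(n,"top z",np.median(Z[m]).round(1),m.sum(),"slope deg",np.degrees(c[:2]).round(2))
    for r in bot.trace(n,"block")[:1]:
        P=W[r["region"]];P=P[~np.isnan(P[:,0])];T=P[np.abs(P[:,2]-.085)<.005];print(r["p"],rect(T))
    for th in ("lid","bottle_a","jar"):
        for r in bot.trace(n,th)[:3]:
            P=W[r["region"]];P=P[~np.isnan(P[:,0])];print(n,th,round(r["p"],2),np.round(r["bbox"]),np.percentile(P[:,2],[5,50,95]).round(4),rect(P)[0])
E
```

```text
27.75 [ 0.4754726  -0.1375645   0.24784568]
side top z 84.0 173 slope deg [0.33 0.12]
0.74 [[535.1, -373.1], [41.6, 71.2], 11.0]
side lid 0.78 [309. 346. 386. 419.] [0.0027 0.0066 0.0264] [359.3, 334.4]
side lid 0.71 [194. 316. 276. 390.] [0.0025 0.0064 0.0264] [596.8, 298.1]
side lid 0.63 [339. 267. 398. 311.] [0.0029 0.0067 0.0262] [339.3, 113.6]
side bottle_a 0.95 [175. 207. 195. 241.] [0.0013 0.0478 0.0803] [785.7, -2.3]
side bottle_a 0.77 [160. 253. 183. 288.] [0.0099 0.0623 0.0988] [771.8, 136.3]
side jar 0.85 [198. 172. 223. 202.] [0.     0.041  0.0645] [752.5, -137.7]
top top z 85.5 237 slope deg [0.37 0.7 ]
0.72 [[533.7, -376.5], [47.8, 66.9], 13.5]
top lid 0.76 [223. 274. 262. 324.] [0.002  0.0065 0.0255] [341.4, 113.7]
top lid 0.69 [140. 264. 190. 317.] [0.0018 0.0064 0.0256] [362.2, 335.3]
top lid 0.58 [152. 184. 206. 234.] [0.0019 0.0067 0.026 ] [600.1, 296.7]
top bottle_a 0.75 [217. 135. 241. 157.] [0.0166 0.068  0.0999] [785.0, 157.8]
top bottle_a 0.63 [271. 141. 284. 156.] [0.0154 0.0557 0.0825] [775.9, 14.2]
top bottle_a 0.29 [380. 194. 459. 285.] [0.0405 0.0476 0.0883] [516.6, -382.6]
top jar 0.72 [313. 146. 332. 166.] [0.0116 0.0615 0.067 ] [745.9, -111.9]
top jar 0.19 [153. 183. 206. 231.] [0.0022 0.0068 0.026 ] [599.2, 299.5]
```

View pics/side12c.png

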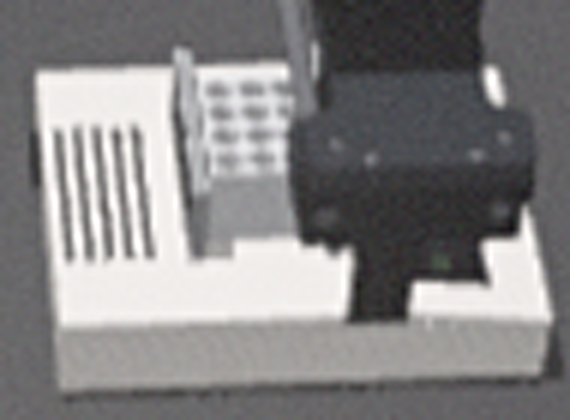

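View pics/top12c.png

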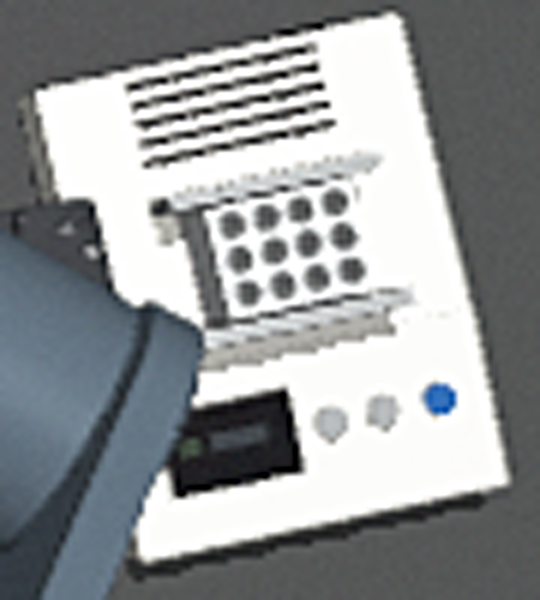

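View pics/side12.png

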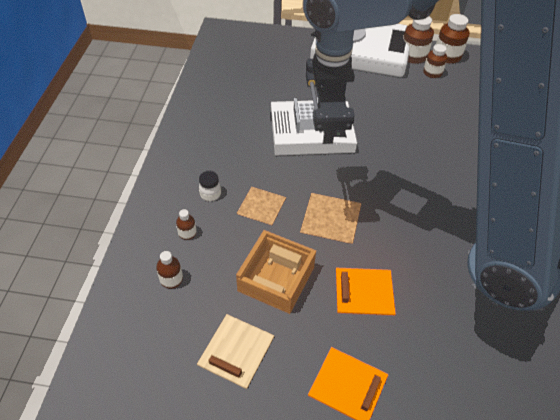

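The block sits level between the guards, its top at 84–85.5 mm against 85 mm expected. The lid lies flat, clear of the case (side 236,350), and the bottles and jar stand where they were. The robot touches nothing, so I hand in.

```bash
python3 - <<'E'
from rig import bot
print(bot.hand_in(), bot.read_state()["time_s"])
E
```

```text
the job is handed in; nothing more can be done
the job is handed in; nothing more can be done
```

The job is done and handed in at about 28 s of the 67 s allowed; no verdict was reported.

- **Lid:** I pulled the plywood lid by its bar along the grooves until it came free. It lies flat on the bench, about 45 mm clear of the case.
- **Block on the mat:** I lifted the block by its long sides, stood it on the large mat and let go. I then took it again by its short ends, where the gripper read 65.8 mm.
- **Block in the heater:** I lowered it between the guards with at most about 6 N at touchdown, then released it and withdrew. The side camera put it within about 1 mm of centre before the last descent.

**Last checks:**
- **Height:** The block touched down at the seat-floor height I had worked out from the grip. Its top measured 84.0 mm (side camera) and 85.5 mm (top camera), against 85 mm when fully home.
- **Level:** The fitted slopes were between 0.1° and 0.7°, which is within the depth noise.
- **Bystanders:** The bottles and jar stand where they were, and the arm touches nothing.

**What disagreed:**
- **Camera offset:** The two cameras differed from each other by 2–3 mm, so I aligned the block relative to the guards in the side view.
- **Final position:** In the last side view the arm hid part of the block, so that camera's final centre reading (535, -373 mm) is skewed. The top view (534, -376 mm) agreed with the seat to within about 2 mm.

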